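# Make up a goods train on the cassette

## Robot

A 7-joint arm with a two-finger parallel gripper is mounted at the origin on a cart in front of the work surface, level with it; the furniture and walls round the work are solid. World frame = base frame: x ahead of the robot, y to its left, z up, the work surface at z = 0. Lengths are in m, angles in rad, forces in N, time in s.
With the tool pointing down it reaches from about 0.425 to 0.925 m from the base axis. Payload 6.8 kg.
Tool frame: the origin (TCP) lies midway between the tips of the shut fingers; the grasp point (between the pads) lies 19 mm behind it; z points along the fingers, y is the line along which they close (so a half turn about z gives the same grasp; the last joint's range is limited). The gripper opens to 88 mm and grips with 3 to 60 N. Pads are 20 mm wide; open, the fingers measure 115 mm over their backs; the gripper's body (75 mm by 178 mm) begins 61 mm behind the grasp point.
Start: joints at [1.044, 0.477, 0.022, 1.555, -0.011, 1.109, -0.083], TCP at [0.275, -0.617, 0.223] pointing down, gripper open.
Joint ranges: [-2.96, 2.96], [-0.34, 2.1], [-1.41, 1.46], [0.24, 2.44], [-1.37, 4.51], [0.17, 1.92], [-2.96, 2.96]. Speed limits (rad/s): [2.39, 2.39, 3.14, 3.14, 3.14, 3.14, 3.14].

## Interface

Orientations are given as [roll, pitch, yaw] about the fixed x, y, z axes, in that order (R = Rz(yaw) Ry(pitch) Rx(roll)).
In Python, from workcell import ctrl gives the robot as it stands. Calls block until the motion is done:
- ctrl.move_ptp(position, orientation): joint-space move of the TCP to a pose.
- ctrl.move_l(position, vel=0.15, rotation=None, max_force=None): straight line of the TCP; rotation=None keeps the orientation; vel is the mean speed in m/s. With max_force (N) it stops when the force on the tool has changed by that much, and returns True; else False.
- ctrl.move_joints(angles): joint-space move.
- ctrl.set_gripper(opening): finger opening in m; the grip force is fixed at half the most; returns when the fingers have stopped.
- ctrl.dwell(seconds).
- ctrl.inverse_kinematics(position, orientation): joint angles nearest the present ones, or None.
- ctrl.observe(): the state.
- ctrl.snapshot(name): name is "side" or "top"; returns a dict with "pixels" (420x560x3 uint8, blue, green, red), "camera_matrix" (3x3 intrinsics, pixels), "rvec" (rotation vector, rad) and "tvec" (3), from world to camera coordinates, as OpenCV has them. Camera axes: x right, y down, z forward; pixel columns grow to the right and rows downward; lengths in m; the calibration is good to about 2 mm. A picture is of the moment at which its call begins. There is no depth.
A pose or a line that the arm cannot do raises ctrl.Unreachable and nothing moves.
- ctrl.sign_off(): hands the job in; it is judged then, once.
The state is a dict: "time": time; "qpos": joint angles; "qd": joint speeds; "tau": joint torques, N m; "tool_pos": TCP position; "orientation": TCP orientation; "contact_force": force on the tool from outside, world axes, zero at the start; "wrist_torque": the same for the moment, N m; "finger_gap": finger opening in m; "gripper_force": force on a finger pad.
Only numpy, scipy, OpenCV 4.12 (cv2) and the standard library are available. Lean on these libraries where they do the work, as an engineer would, in place of code of your own. Each camera call takes 0.05 s, during which the arm holds its last target. There are 200 camera calls.

## Task

Make up the goods train on the cassette, behind the green engine that already stands in it: couple the two loaded wagons next to the engine (either one first), then the empty wagon behind them, so that the light one runs at the tail, and chock it from behind with the loose stop block so that nothing rolls off when the cassette is carried. Everything stands upright on the floor of the trough, in line, closed up end to end with no gap over a centimetre and a half; leave the engine and the parked road vehicles where they are.

Things in the scene. Friction and masses are not known exactly. Their poses are not given: they have to be found in the camera images.
- cassette: Fixed train cassette: plywood 52 (x) x 640 (y) x 18 mm, along the street, with two aluminium angles forming a straight trough. Origin: underside, mid-length; y points away from the end with the dark buffer block, where the engine stands. Trough floor z = 19.5 mm; uprights 1.5 mm thick, inner faces at x = +-20, tops at z = 27 mm. The +y end is open.
- engine: Green diesel locomotive, 37 x 258 x 52 mm, 420 g, standing in the trough near the buffer block. Origin: middle, at the wheel bottoms; y along it, the same way as the cassette's y. The train goes on its +y side, where its coupling ends 129 mm from the origin. It stays where it stands.
- coal_wagon: Loaded open goods wagon, filled nearly to the brim with lumps of coal (brown). 31 mm wide (x), 88 long over the couplings (y, along it; either end may lead), 30 high. Origin: middle, at the wheel bottoms; z up. Flat side boards from z = 14 to 30 mm, to pinch across x; axle guards below within 28 mm of width. It does not roll. About 45 g.
- stone_wagon: Loaded open goods wagon, filled nearly to the brim with lumps of stone (dark red). 31 mm wide (x), 88 long over the couplings (y, along it; either end may lead), 30 high. Origin: middle, at the wheel bottoms; z up. Flat side boards from z = 14 to 30 mm, to pinch across x; axle guards below within 28 mm of width. It does not roll. About 45 g.
- empty_wagon: Empty open goods wagon, hollow, 17 mm deep inside (grey). 31 mm wide (x), 88 long over the couplings (y, along it; either end may lead), 32 high. Origin: middle, at the wheel bottoms; z up. Flat side boards from z = 14 to 32 mm, to pinch across x; axle guards below within 28 mm of width. It does not roll. About 45 g.
- stop_block: Loose hardwood stop block with a brass knob on top and cork on the two faces that look along y. Wood 28 mm wide (x, pinch here), 22 thick (y; 24 over the cork), 26 high; 40 high with the knob, which is 14 across. Origin: middle of the underside; z up. Either face may lead. About 50 g.
- car: Small cream saloon car parked on the road past the cassette's open end, 22 x 55 x 20 mm; origin the middle at the wheel bottoms, y along it. A bystander.
- pickup: Small white pickup parked on the robot's side of the cassette, 24 x 62 x 23 mm; origin the middle at the wheel bottoms, y along it. A bystander.
Things that resemble listed ones, but are neither listed nor needed, are in the scene too. What is shaped like the empty_wagon but yellow is not meant.

How it is judged:
By the outcome, as a careful person would: the job done as asked, in the order asked, and still so for the second after the job is handed in, with the robot touching nothing.
It also fails if it takes over 90 s, if anything falls off the work surface, if the arm or the gripper's body presses on something with over 40 N, if the wrist force passes 120 N, or if a joint passes its speed limit or range.

## Working session

There is one attempt and no reset: what is moved stays moved. The work goes in short steps, each a Python script; the robot and the scene stay as the last script left them, time stands still between calls to the robot, and variables do not carry over. Pictures are saved under pics/ and viewed, at most 14 in all, crops included, and the job is handed in when it is done.

```bash
mkdir -p pics; ls; python3 - <<'E'
from workcell import ctrl
import cv2
for n in("side","top"):
    s=ctrl.snapshot(n); cv2.imwrite(f"pics/{n}0.png",s["pixels"]); print(n,s["camera_matrix"],s["rvec"],s["tvec"])
o=ctrl.observe();print(o["time"],o["tool_pos"],o["orientation"],o["finger_gap"])
E
```

```text
pics
side [[395.5214723    0.         277.77810155]
 [  0.         395.5214723  210.56540456]
 [  0.           0.           1.        ]] [ 0.24075554 -2.49738827  1.65326796] [0.47233812 0.11696079 0.86852583]
top [[431.42220024   0.         278.83096149]
 [  0.         431.42220024 215.59417252]
 [  0.           0.           1.        ]] [ 2.14002847 -2.17303559  0.12629208] [-0.13694319  0.50590053  1.15908665]
0.1 [ 0.2742545  -0.61621733  0.22181722] [-3.14002919e+00  1.53594014e-04  4.18786159e-01] 0.08805254978123112
```

View pics/side0.png

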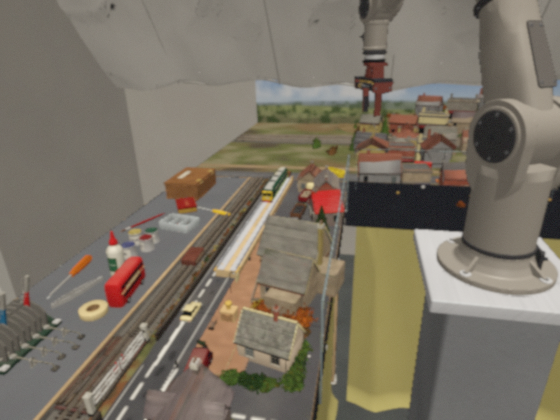

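View pics/top0.png

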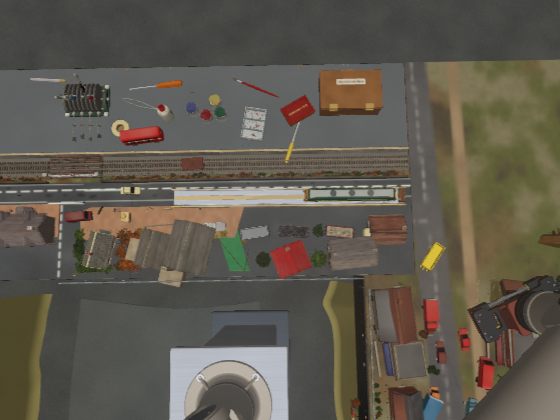

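The top view shows the cassette at u 174–405, v≈195 with the engine at right. Wagon candidates are at (192,163), (215,228), (255,232), (293,232) and (340,232), and block candidates at (125,217) and (368,232). I'll enlarge these.

```bash
python3 - <<'E'
import cv2,numpy as np
t=cv2.imread("pics/top0.png")
a=cv2.resize(t[145:285,40:240],(800,560),interpolation=cv2.INTER_CUBIC)
b=cv2.resize(t[145:285,220:420],(800,560),interpolation=cv2.INTER_CUBIC)
cv2.imwrite("pics/c1.png",a);cv2.imwrite("pics/c2.png",b)
s=cv2.imread("pics/side0.png")
cv2.imwrite("pics/c3.png",cv2.resize(s[160:360,150:350],(600,600),interpolation=cv2.INTER_CUBIC))
E
```

```text
(no output)
```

View pics/c1.png

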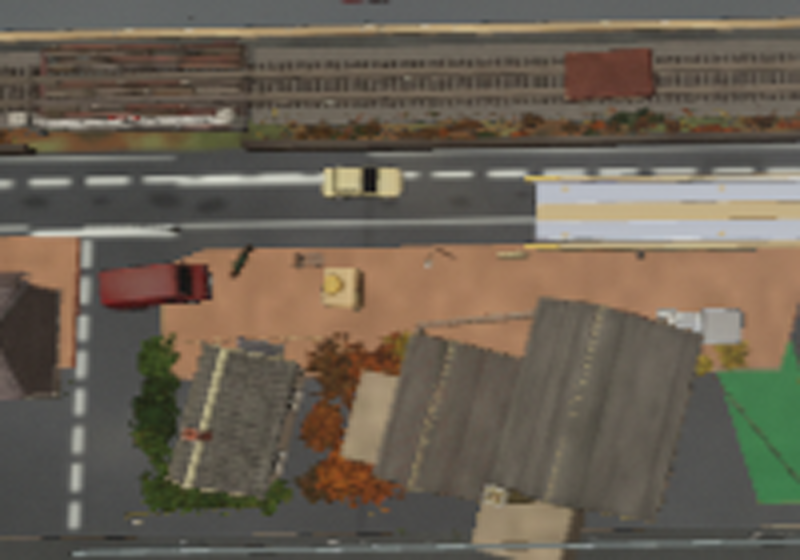

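View pics/c2.png

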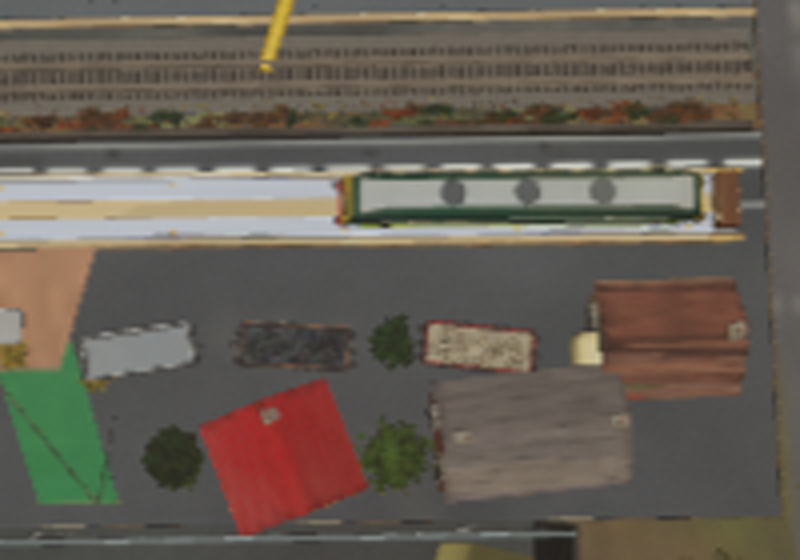

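View pics/c3.png

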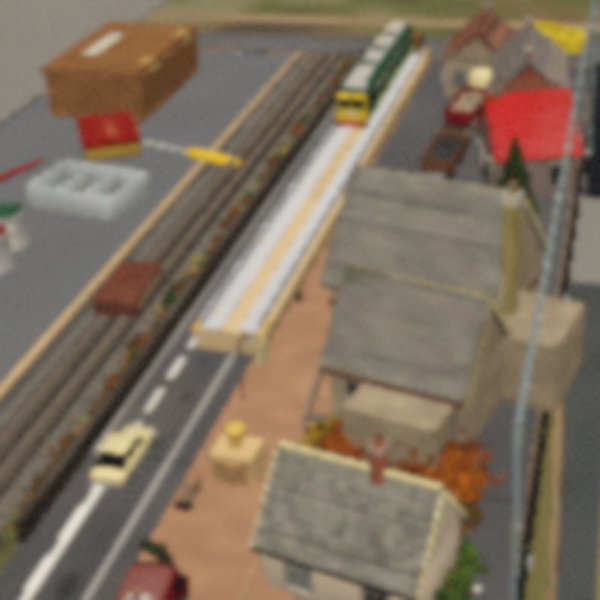

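Top view: grey open wagon (254,232), coal (293,231), stone (340,232) by the houses, and a knobbed block at (125,217). The dark red box at (192,163) stands on the far rails, a yellow shape is at (433,256), and the pickup is at (215,228). Next I'll calibrate and measure.

```bash
cat > h.py <<'E'
import cv2,numpy as np
from workcell import ctrl
def cam(n):
    s=ctrl.snapshot(n);R=cv2.Rodrigues(np.array(s["rvec"],float))[0];t=np.array(s["tvec"],float).ravel()
    return s["pixels"],np.array(s["camera_matrix"]),R,t
def on(c,uv,z):
    _,K,R,t=c;C=-R.T@t;d=R.T@np.linalg.inv(K)@np.array([uv[0],uv[1],1.]);return C+d*(z-C[2])/d[2]
def tri(a,ua,b,ub):
    P=[c[1]@np.c_[c[2],c[3]] for c in(a,b)]
    X=cv2.triangulatePoints(P[0],P[1],np.array(ua,float).reshape(2,1),np.array(ub,float).reshape(2,1)).ravel()
    return X[:3]/X[3]
def proj(c,X):
    p=c[1]@(c[2]@np.array(X)+c[3]);return p[:2]/p[2]
E
python3 - <<'E'
from h import *
np.set_printoptions(precision=4,suppress=True)
T=cam("top");S=cam("side")
print("cams",-T[2].T@T[3],-S[2].T@S[3])
c1=lambda x,y:(40+(x+.5)/4-.5,145+(y+.5)/4-.5)
c2=lambda x,y:(220+(x+.5)/4-.5,145+(y+.5)/4-.5)
c3=lambda x,y:(150+(x+.5)/3-.5,160+(y+.5)/3-.5)
def q(n,pts,z,f):
    P=np.array([on(T,f(*p),z) for p in pts]);e=np.linalg.norm(np.roll(P,-1,0)-P,axis=1)
    print(n,"ctr",P.mean(0),"edges",e*1000)
q("empty",[(82,343),(190,321),(198,356),(87,378)],.032,c2)
q("coal",[(238,322),(353,328),(350,366),(236,360)],.030,c2)
q("stone",[(427,322),(536,333),(532,371),(424,361)],.030,c2)
q("block",[(322,268),(360,268),(360,308),(322,308)],.026,c1)
q("redbox",[(566,52),(652,50),(655,95),(567,98)],.03,c1)
q("engine",[(345,172),(705,172),(705,226),(345,226)],.04,c2)
q("car",[(323,168),(402,168),(402,196),(323,196)],.015,c1)
q("pickup",[(656,312),(742,308),(742,340),(660,338)],.018,c1)
for n,p,f in[("cass L",(533,180),c1),("cass L",(533,242),c1),("cass R",(741,178),c2),("cass R",(741,240),c2)]: print(n,on(T,f(*p),.02))
for n,a,f,b in[("barn ridge +x",(600,308),c1,(355,168)),("barn ridge -x",(560,500),c1,(505,190)),
 ("red corner",(200,425),c2,(495,160)),("red c2",(240,535),c2,(585,155)),("red c3",(325,380),c2,(485,95)),
 ("coal +x+y",(236,322),c2,(420,165)),("coal -x+y",(236,360),c2,(460,172)),("coal far",(353,328),c2,(440,130)),("knob",(333,284),c1,(235,430)),
 ("engine front top",(352,180),c2,(338,95)),("cassR",(533,242),c1,(258,335)),("cassL",(533,180),c1,(198,328))]:
    print(n,tri(T,f(*a),S,c3(*b)))
for z in(.02,.03): print([on(S,c3(*p),z) for p in[(420,165),(460,172),(470,133),(435,130)]])
E
```

```text
cams [ 0.3595 -0.1489  1.2111] [0.2939 0.8343 0.4568]
empty ctr [ 0.4593 -0.0772  0.032 ] edges [75.5573 24.7233 77.3831 24.3035]
coal ctr [ 0.4616 -0.1834  0.03  ] edges [79.1283 26.2491 78.2333 26.2189]
stone ctr [ 0.4578 -0.3106  0.03  ] edges [75.0679 26.3227 74.1295 26.9618]
block ctr [0.5081 0.2821 0.026 ] edges [26.4232 27.941  26.3483 27.9477]
redbox ctr [0.6559 0.0961 0.03  ] edges [60.407  32.3701 61.6119 33.001 ]
engine ctr [ 0.5583 -0.3435  0.04  ] edges [247.6291  37.6055 246.681   37.6305]
car ctr [0.5845 0.2731 0.015 ] edges [55.8317 20.035  55.72   20.0448]
pickup ctr [0.4796 0.0343 0.018 ] edges [59.9011 22.3448 57.0277 18.4306]
cass L [0.5831 0.1515 0.02  ]
cass L [0.5391 0.1509 0.02  ]
cass R [ 0.5741 -0.4984  0.02  ]
cass R [ 0.5303 -0.4962  0.02  ]
barn ridge +x [0.4822 0.0828 0.1194]
barn ridge -x [0.3663 0.1069 0.1211]
red corner [ 0.4071 -0.1184  0.0451]
red c2 [ 0.3321 -0.1443  0.0438]
red c3 [ 0.4311 -0.2022  0.0744]
coal +x+y [ 0.4786 -0.1436  0.0249]
coal -x+y [ 0.4477 -0.1438  0.0204]
coal far [ 0.4732 -0.224   0.0278]
knob [0.5107 0.2845 0.0356]
engine front top [ 0.5724 -0.2234  0.0589]
cassR [0.5403 0.1517 0.0173]
cassL [0.5843 0.1521 0.0187]
[array([ 0.4816, -0.1547,  0.02  ]), array([ 0.4428, -0.1444,  0.02  ]), array([ 0.4473, -0.2397,  0.02  ]), array([ 0.4827, -0.2426,  0.02  ])]
[array([ 0.4773, -0.132 ,  0.03  ]), array([ 0.4393, -0.122 ,  0.03  ]), array([ 0.4438, -0.2151,  0.03  ]), array([ 0.4783, -0.2179,  0.03  ])]
```

```bash
python3 - <<'E'
from h import *
np.set_printoptions(precision=4,suppress=True)
T=cam("top");S=cam("side")
c1=lambda x,y:(40+(x+.5)/4-.5,145+(y+.5)/4-.5)
c2=lambda x,y:(220+(x+.5)/4-.5,145+(y+.5)/4-.5)
c3=lambda x,y:(150+(x+.5)/3-.5,160+(y+.5)/3-.5)
for n,a,f,b in[("red ridge+x",(262,402),c2,(485,95)),("red ridge-x",(305,510),c2,(570,88)),("tree",(172,457),c2,(515,140)),("tilehouse ridge+x",(222,348),c1,(283,443)),("tile chimney",(195,435),c1,(377,438))]:
    X=tri(T,f(*a),S,c3(*b));print(n,X,"reproj",proj(T,X)-f(*a))
# obstacle outlines (assumed z) around stone wagon
for n,p in[("greyhouse NW",(430,378)),("greyhouse NE",(630,375)),("redhouse2 W",(592,285)),("SW",(435,500)),("cream",(585,350)),("tree2",(393,340)),("tree3",(395,455)),("greenSW",(40,500)),("greenNE",(75,345))]:
    print(n,on(T,c2(*p),.06))
big=lambda p,y,x,n:cv2.resize(p[y[0]:y[1],x[0]:x[1]],None,fx=n,fy=n,interpolation=cv2.INTER_CUBIC)
cv2.imwrite("pics/c4.png",cv2.resize(S[0][150:240,260:360],(800,600),interpolation=cv2.INTER_CUBIC))
E
```

```text
red ridge+x [ 0.4206 -0.1599  0.0899] reproj [-0.0758 -0.605 ]
red ridge-x [ 0.349  -0.1866  0.0907] reproj [0.0032 0.0442]
tree [ 0.3866 -0.1004  0.0725] reproj [-0.0756 -0.7119]
tilehouse ridge+x [0.4631 0.3421 0.0749] reproj [0.006  0.0277]
tile chimney [0.4074 0.3509 0.0913] reproj [-0.1363 -0.7915]
greyhouse NW [ 0.4349 -0.2727  0.06  ]
greyhouse NE [ 0.4348 -0.406   0.06  ]
redhouse2 W [ 0.4956 -0.3831  0.06  ]
SW [ 0.3541 -0.2737  0.06  ]
cream [ 0.452  -0.3767  0.06  ]
tree2 [ 0.4607 -0.2487  0.06  ]
tree3 [ 0.3841 -0.248   0.06  ]
greenSW [ 0.358  -0.0123  0.06  ]
greenNE [ 0.4606 -0.0358  0.06  ]
```

View pics/c4.png

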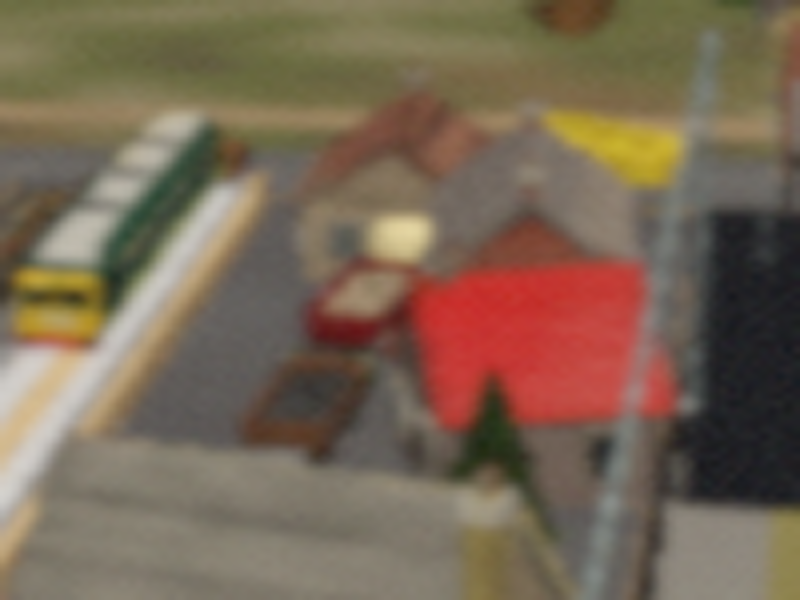

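c4 confirms the brown wagon with dark coal at (310,395) and the dark red one with stone at (360,300); neither is covered. The roofs come close under the gripper body, so I'll check chimney and tree heights.

```bash
python3 - <<'E'
from h import *
np.set_printoptions(precision=4,suppress=True)
T=cam("top");S=cam("side")
c1=lambda x,y:(40+(x+.5)/4-.5,145+(y+.5)/4-.5)
c2=lambda x,y:(220+(x+.5)/4-.5,145+(y+.5)/4-.5)
c4=lambda x,y:(260+(x+.5)/8-.5,150+(y+.5)/6.667-.5)
for n,a,b in[("grey apex",(435,433),(530,210)),("grey chim1",(461,437),(530,168)),("grey chim2",(620,420),(530,103)),("stone +x+y",(424,322),(308,315)),("stone -x+y",(424,361),(372,322)),("house2 apex",(592,335),(410,95)),("cream",(580,350),(400,217))]:
    X=tri(T,c2(*a),S,c4(*b));print(n,X,"reproj",proj(T,X)-c2(*a))
for n,p in[("red chimney",(270,415)),("tree2",(393,340)),("tree3",(395,455))]:
  for z in(.02,.04,.09,.1,.11):
    X=on(T,c2(*p),z);u=proj(S,X);print(n,z,X[:2],"c4",((u[0]-260)*8,(u[1]-150)*6.667))
# axis angles of wagons
for n,p in[("empty",[(82,343),(190,321),(198,356),(87,378)]),("coal",[(238,322),(353,328),(350,366),(236,360)]),("stone",[(427,322),(536,333),(532,371),(424,361)])]:
    P=np.array([on(T,c2(*q),.03) for q in p]);d=P[0]+P[3]-P[1]-P[2];print(n,"yaw deg",np.degrees(np.arctan2(-d[0],d[1])))
cd=on(T,c1(533,211),.02)-on(T,c2(741,209),.02);print("cass yaw",np.degrees(np.arctan2(-cd[0],cd[1])))
gray=T[0].astype(int)
E
```

```text
grey apex [ 0.3961 -0.2726  0.0825] reproj [0.0509 0.5141]
grey chim1 [ 0.3952 -0.2875  0.0971] reproj [-0.0381 -0.3815]
grey chim2 [ 0.4048 -0.3901  0.0967] reproj [-0.0509 -0.5064]
stone +x+y [ 0.4764 -0.273   0.0284] reproj [-0.0441 -0.2981]
stone -x+y [ 0.4506 -0.2723  0.0266] reproj [-0.0886 -0.6628]
house2 apex [ 0.4555 -0.3731  0.1041] reproj [0.1293 1.0013]
cream [ 0.4549 -0.3769  0.0413] reproj [-0.064  -0.4964]
red chimney 0.02 [ 0.4137 -0.1661] c4 (np.float64(436.8493989361659), np.float64(430.0114389555835))
red chimney 0.04 [ 0.4128 -0.1658] c4 (np.float64(439.99642286047083), np.float64(385.8323188043621))
red chimney 0.09 [ 0.4105 -0.1651] c4 (np.float64(448.07610884903806), np.float64(272.4066103703756))
red chimney 0.1 [ 0.41  -0.165] c4 (np.float64(449.72953539742093), np.float64(249.19517890395073))
red chimney 0.11 [ 0.4096 -0.1648] c4 (np.float64(451.39579794263955), np.float64(225.80355082634009))
tree2 0.02 [ 0.4642 -0.2521] c4 (np.float64(330.5108953750855), np.float64(347.7159029540776))
tree2 0.04 [ 0.4624 -0.2504] c4 (np.float64(334.34889724972436), np.floa
[... 216 characters left out ...]

tree2 0.11 [ 0.4563 -0.2443] c4 (np.float64(348.2959127640165), np.float64(161.3441672693128))
tree3 0.02 [ 0.3849 -0.2515] c4 (np.float64(543.3642677034718), np.float64(357.82839494566326))
tree3 0.04 [ 0.3845 -0.2497] c4 (np.float64(545.3843500668399), np.float64(316.95366437077746))
tree3 0.09 [ 0.3835 -0.2454] c4 (np.float64(550.581299545262), np.float64(211.79760064100418))
tree3 0.1 [ 0.3832 -0.2446] c4 (np.float64(551.6466843439271), np.float64(190.24040208629043))
tree3 0.11 [ 0.383  -0.2437] c4 (np.float64(552.720987995518), np.float64(168.50273776592664))
empty yaw deg 10.519821192830097
coal yaw deg -3.895243481942067
stone yaw deg -6.4421405679511965
cass yaw -0.7845953246015704
```

```bash
cat >> h.py <<'E'
X0=lambda y:.5566+.0137*(y+.173)     # trough centre line
CY=np.radians(-.785)
def rot(psi):                         # tool down, closing across a thing whose y axis has yaw psi
    best=None
    for s in(1,-1):
        o=[np.pi,0,(psi+s*np.pi/2+np.pi)%(2*np.pi)-np.pi]
        q=ctrl.inverse_kinematics([.5,-.2,.2],o)
        if q is not None and(best is None or abs(q[6])<best[0]): best=(abs(q[6]),o)
    return best[1]
def st(m):
    o=ctrl.observe();print(m,"t %.1f"%o["time"],np.round(o["tool_pos"],4),"gap %.4f F %.1f"%(o["finger_gap"],o["gripper_force"]),np.round(o["contact_force"],1))
    return o
def pick(x,y,psi,z,opening=.06):
    o=rot(psi);ctrl.move_ptp([x,y,.2],o);ctrl.set_gripper(opening)
    ctrl.move_l([x,y,z+.03],vel=.25)
    hit=ctrl.move_l([x,y,z],vel=.06,max_force=6);st(f"down hit={hit}")
    if hit: return False
    ctrl.set_gripper(.0);st("grip")
    ctrl.move_l([x,y,.2],vel=.2);st("lift");return True
def place(y,z):
    x=X0(y);ctrl.move_ptp([x,y,.16],rot(CY))
    ctrl.move_l([x,y,z+.02],vel=.15)
    hit=ctrl.move_l([x,y,z-.002],vel=.03,max_force=3);st(f"placed hit={hit}")
def release():
    ctrl.set_gripper(.05);p=ctrl.observe()["tool_pos"];ctrl.move_l([p[0],p[1],.2],vel=.25);st("up")
E
python3 - <<'E'
from h import *
print("rot",rot(0))
T=cam("top");c2=lambda x,y:(220+(x+.5)/4-.5,145+(y+.5)/4-.5)
print("engine front z.03/.045",on(T,c2(336,199),.03),on(T,c2(343,199),.06))
print("ok",pick(.4573,-.328,0,.018))
cv2.imwrite("pics/p1.png",cv2.resize(np.vstack([cam("side")[0][120:300,200:440],cam("top")[0][140:260,200:440]]),(640,800)))
E
```

```text
rot [3.141592653589793, 0, 1.5707963267948966]
engine front z.03/.045 [ 0.56200515 -0.21432237  0.03      ] [ 0.55678713 -0.21739029  0.06      ]
down hit=False t 3.8 [ 0.4573 -0.3279  0.0178] gap 0.0601 F 0.0 [ 0.  -0.4 -0.4]
grip t 4.3 [ 0.4574 -0.3281  0.0182] gap 0.0335 F 28.3 [1.  0.3 1.3]
lift t 5.4 [ 0.4565 -0.3276  0.1988] gap 0.0336 F 28.4 [ 0.  -0.2 -0.5]
ok True
```

```bash
python3 - <<'E'
from h import *
a=cv2.resize(cam("side")[0][130:220,270:390],(720,540),interpolation=cv2.INTER_CUBIC)
cv2.imwrite("pics/p2.png",a)
E
```

```text
(no output)
```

View pics/p2.png

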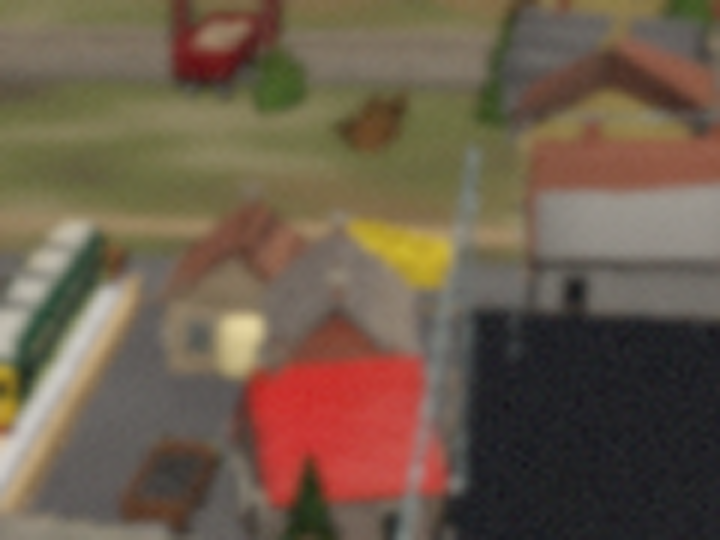

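The side crop shows the stone wagon hanging in the gripper at (225,45). I'll hover it over the trough to check its yaw in the hand.

```bash
python3 - <<'E'
from h import *
y=-.178;ctrl.move_ptp([X0(y),y,.12],rot(CY));st("hover")
cv2.imwrite("pics/p3.png",cv2.resize(cam("side")[0][130:250,220:340],(600,600),interpolation=cv2.INTER_CUBIC))
E
```

```text
hover t 6.3 [ 0.5561 -0.1797  0.12  ] gap 0.0333 F 28.4 [ 0.6 -1.  -1.3]
```

View pics/p3.png

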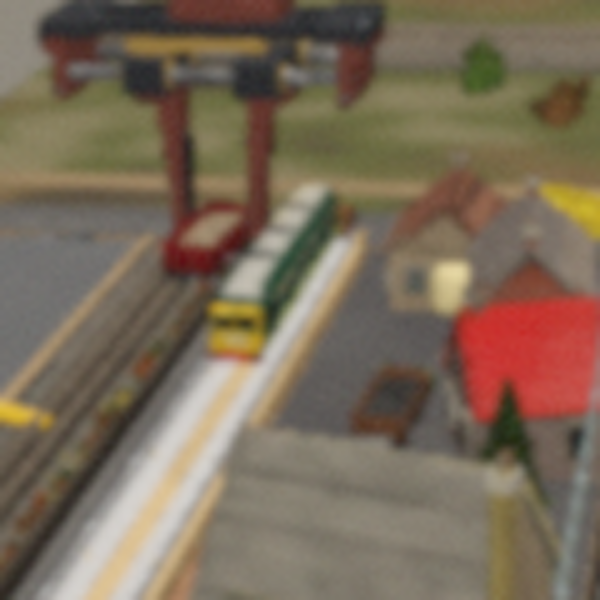

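```bash
python3 - <<'E'
from h import *
S=cam("side");p=ctrl.observe()["tool_pos"];out=[]
for rel in(0,-6.4):
    im=cv2.resize(S[0][160:200,245:285],(400,400),interpolation=cv2.INTER_CUBIC)
    a=CY+np.radians(rel);ax=np.array([-np.sin(a),np.cos(a),0]);bx=np.array([np.cos(a),np.sin(a),0])
    c=np.array([p[0],p[1],p[2]-.018])+.0174*ax
    for z in(.014,.03):
        q=[((proj(S,c+sx*.0155*bx+sy*.04*ax+[0,0,z])-[245,160]+.5)*10-.5).astype(int) for sx,sy in((1,1),(-1,1),(-1,-1),(1,-1))]
        cv2.polylines(im,[np.array(q)],True,(0,255,0),1)
    out.append(im)
cv2.imwrite("pics/p4.png",np.hstack(out))
E
```

```text
(no output)
```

View pics/p4.png

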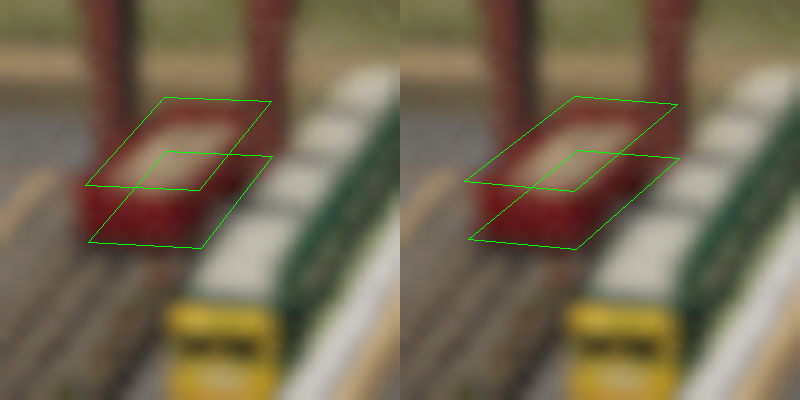

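The overlay shows the wagon aligned with the hand (load edges follow the rel-0 box), within about 2.5 mm. Placing it.

```bash
python3 - <<'E'
from h import *
y=-.180;x=X0(y)
ctrl.move_l([x,y,.0595],vel=.12)
hit=ctrl.move_l([x,y,.0355],vel=.03,max_force=3);st(f"placed hit={hit}")
E
```

```text
placed hit=True t 7.8 [ 0.5565 -0.1795  0.0371] gap 0.0330 F 29.0 [0.2 1.8 4.1]
```

Contact at the floor height expected. Release, then take the coal wagon.

```bash
python3 - <<'E'
from h import *
release()
print(pick(.4600,-.209,0,.018))
T=cam("top");cv2.imwrite("pics/p5.png",cv2.resize(T[0][170:220,220:400],(792,220),interpolation=cv2.INTER_CUBIC))
E
```

```text
up t 9.1 [ 0.5546 -0.1799  0.1988] gap 0.0501 F 0.0 [-0.8 -0.  -1.2]
down hit=False t 11.4 [ 0.4599 -0.2089  0.0178] gap 0.0603 F 0.0 [ 0.3 -0.3 -0.1]
grip t 11.9 [ 0.4601 -0.2091  0.0181] gap 0.0324 F 29.6 [0.1 0.7 0.9]
lift t 13.0 [ 0.4592 -0.2088  0.1989] gap 0.0323 F 29.6 [0.3 0.1 0.2]
True
```

View pics/p5.png

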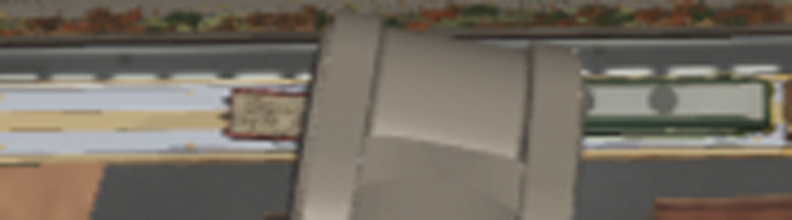

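Stone wagon sits in the trough, its tail at p5 (228,115); the arm hides the gap. I'll move aside for a clear look.

```bash
python3 - <<'E'
from h import *
ctrl.move_ptp([.54,.05,.2],rot(CY))
T=cam("top");cv2.imwrite("pics/p6.png",cv2.resize(T[0][175:215,250:350],(800,320),interpolation=cv2.INTER_CUBIC))
E
```

```text
(no output)
```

View pics/p6.png

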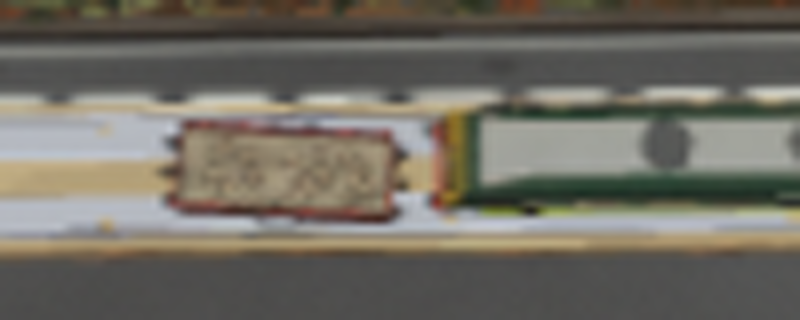

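Gap between engine and stone wagon is from (408) to (432), about 5–8 mm, with the wagon in the trough. Placing coal behind it.

```bash
python3 - <<'E'
from h import *
T=cam("top");c=on(T,(285.4,196.3),.0495);e=on(T,(250+432.5/8-.5,196),.04);print(c,X0(c[1]),"engine end",e)
yc=c[1]+.088+.005
ctrl.move_ptp([X0(yc-.0256),yc-.0256,.16],rot(CY))
place(yc-.0256,.0375)
o=ctrl.observe();print(yc)
E
```

```text
[ 0.55413348 -0.16344539  0.0495    ] 0.5567308981200488 engine end [ 0.55576711 -0.21349772  0.04      ]
placed hit=True t 16.6 [ 0.5575 -0.0963  0.0372] gap 0.0326 F 29.6 [-0.3  0.   4.7]
-0.07044539269716679
```

```bash
python3 - <<'E'
from h import *
release()
ok=pick(.4593,-.0772,np.radians(10.5),.016);print(ok)
if ok:
    ctrl.move_ptp([.52,.17,.22],rot(CY));T=cam("top")
    cv2.imwrite("pics/p7.png",cv2.resize(T[0][175:215,220:320],(800,320),interpolation=cv2.INTER_CUBIC))
E
```

```text
up t 17.9 [ 0.5558 -0.0962  0.1988] gap 0.0499 F 0.0 [0.4 0.5 0.2]
down hit=False t 20.2 [ 0.4592 -0.0771  0.0158] gap 0.0601 F 0.0 [-1.2  0.   1.4]
grip t 20.7 [ 0.4595 -0.0772  0.0161] gap 0.0323 F 29.6 [ 1.  -0.6  1.4]
lift t 21.8 [ 0.4584 -0.0772  0.199 ] gap 0.0322 F 29.6 [-0.1  0.1 -1.6]
True
```

View pics/p7.png

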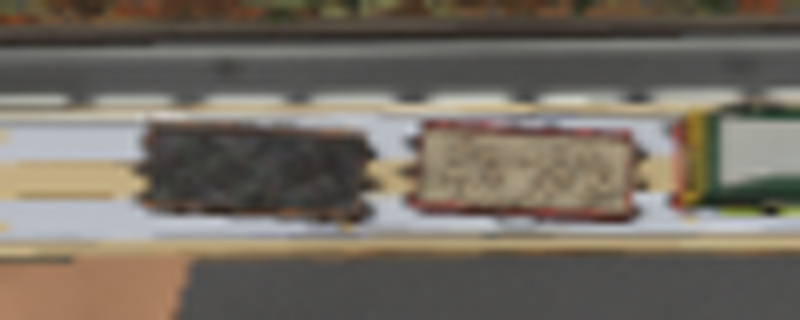

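Both loaded wagons stand in line: coal boards at (148–368), stone at (420–633), engine from 680. The gaps are a few mm each. Next the empty wagon.

```bash
python3 - <<'E'
from h import *
T=cam("top");c=on(T,(251.8,196.3),.0495);print(c)
y=c[1]+.088+.004;print(y)
ctrl.move_ptp([X0(y),y,.16],rot(CY));place(y,.0355)
E
```

```text
[ 0.55558972 -0.07179214  0.0495    ]
0.020207862861845404
placed hit=True t 25.3 [0.5591 0.0202 0.0354] gap 0.0320 F 29.7 [-1.5  0.4  4.6]
```

```bash
python3 - <<'E'
from h import *
release()
ok=pick(.509,.2828,0,.012,.055);print(ok)
T=cam("top")
cv2.imwrite("pics/p8.png",cv2.resize(T[0][175:215,190:290],(800,320),interpolation=cv2.INTER_CUBIC))
E
```

```text
up t 26.6 [0.5575 0.0195 0.1987] gap 0.0502 F 0.0 [-0.4  0.1 -1.1]
down hit=False t 29.4 [0.5089 0.2829 0.0118] gap 0.0550 F 0.0 [-0.2 -0.6  0.4]
grip t 30.0 [0.5092 0.2829 0.0122] gap 0.0277 F 30.0 [-0.1 -0.2  1.6]
lift t 31.1 [0.5083 0.2822 0.1987] gap 0.0279 F 30.0 [-0.7 -0.8 -0.7]
True
```

View pics/p8.png

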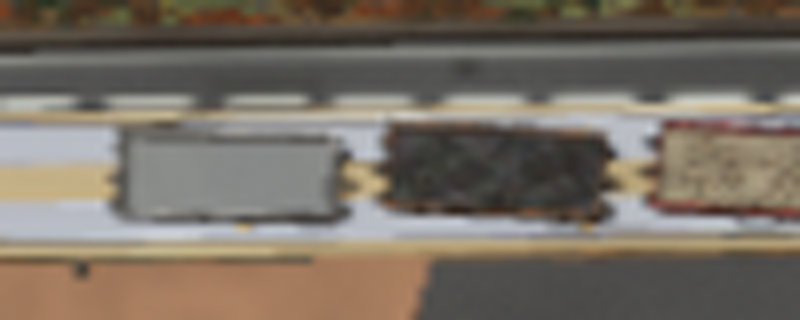

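The empty wagon sits behind the coal at p8 (122–343) in line, with a small gap. Now the block.

```bash
python3 - <<'E'
from h import *
T=cam("top");c=on(T,(218.6,196.8),.0515);y=c[1]+.044+.012+.005;print(c,y)
ctrl.move_ptp([X0(y),y,.16],rot(CY));place(y,.0315)
p=ctrl.observe()["tool_pos"]
ctrl.move_l([p[0],p[1],p[2]+.0015],vel=.03)
print("push",ctrl.move_l([X0(y-.005),y-.005,p[2]+.0015],vel=.02,max_force=3))
ctrl.move_l([X0(y-.005),ctrl.observe()["tool_pos"][1],.0315],vel=.02,max_force=3);st("set")
release()
ctrl.move_ptp([.45,.30,.3],rot(CY))
T=cam("top");S=cam("side")
cv2.imwrite("pics/p9.png",np.vstack([cv2.resize(T[0][180:212,180:410],(800,111),interpolation=cv2.INTER_CUBIC),
 cv2.resize(T[0][178:212,190:300],(800,247),interpolation=cv2.INTER_CUBIC),cv2.resize(S[0][205:260,200:360],(800,240),interpolation=cv2.INTER_CUBIC)]))
E
```

```text
[0.55530977 0.0185558  0.0515    ] 0.07955580302135801
placed hit=True t 33.8 [0.5598 0.0794 0.0316] gap 0.0275 F 30.0 [-0.1  0.8  4.3]
push False
set t 34.7 [0.5602 0.0743 0.0316] gap 0.0276 F 30.0 [ 0.2 -0.3  0.8]
up t 36.0 [0.5591 0.0738 0.1988] gap 0.0497 F 0.0 [-0.2  0.4  0. ]
```

View pics/p9.png

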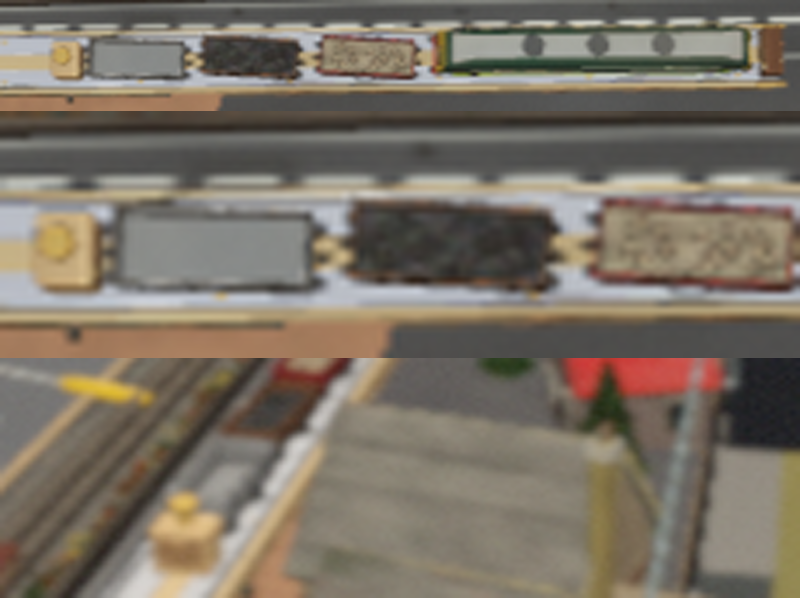

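The train is complete: block tight behind the empty wagon at (65,250), then coal, stone and engine in line, with every gap well under 15 mm. All of them stand upright. Handing in.

```bash
python3 -c "
from workcell import ctrl
print(ctrl.sign_off())"
```

```text
the job is handed in; nothing more can be done
None
```

The train is made up and handed in: engine, stone wagon, coal wagon, empty wagon and stop block stand upright in line in the trough. By my measurements the largest gap is about 6–9 mm (engine to stone), and about 36 s of the 90 s were used.

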